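# Find the stray lid's canister

### The arm

A 7-joint arm with a two-finger parallel gripper is mounted at the origin on the work surface. World frame = base frame: x ahead of the robot, y to its left, z up, the work surface at z = 0. Lengths are in m, angles in degrees, forces in N, time in s.
With the tool pointing down it reaches from about 0.425 to 0.875 m from the base axis. Payload 4.7 kg.
Tool frame: the origin (TCP) lies at the very end of the fingers, on their centre line; the grasp point (between the pads) lies 19 mm behind it; z points along the fingers, y is the line along which they close (so a half turn about z gives the same grasp; the last joint's range is limited). The gripper opens to 87 mm and grips with 3 to 60 N. Pads are 19 mm wide; open, the fingers measure 117 mm over their backs; the gripper's body (75 mm by 190 mm) begins 51 mm behind the grasp point.
Start: joints at [-68.577, 18.392, -4.016, 83.108, 1.295, 78.541, -3.26], TCP at [0.229, 0.608, 0.223] pointing down, gripper open.
Joint ranges: [-163.93, 163.93], [-17.29, 119.83], [-79.2, 71.16], [3.27, 140.29], [-89.18, 269.18], [5.43, 117.66], [-154.24, 154.24]. Speed limits (degrees/s): [147.25, 147.25, 180, 180, 180, 180, 180].

### API

Orientations are given as [roll, pitch, yaw] about the fixed x, y, z axes, in that order (R = Rz(yaw) Ry(pitch) Rx(roll)).
In Python, from cell import telemetry, cams, env gives the robot as it stands.
- The arm moves only by the tool arm_command, never from a script. Its argument "series" is text: rows parted by semicolons, each of 5 numbers parted by spaces: the shift along the tool's x, y, z in mm, then the turn about the tool's z in rad, then the closure in counts, from 0 (fully open) to 255 (shut). A call has 1 to 20 rows; each row shifts and turns the commanded pose from where the row before left it, along the tool's axes as they then stand; what a row does not reach is not made up. A row lasts 1/12 s, in which the tool goes at most 41.7 mm and 7.16 degrees, less where a joint would pass 70% of its speed; a pose out of reach is approached as far as the arm can. A call is refused whole if a number of a shift passes 41.7 or a number of a turn 0.125, either way. A call with a gripper value outside its range is refused whole. The fingers move at their own pace and stop on an object; "squeeze" is the grip in N (left out, the last holds). Time passes only in rows, so rows that do not move let the fingers close. It gives the time, the measured TCP pose, the force, the opening and the grip force at its end, in the units of the state.
- telemetry.get_obs(): the state, without advancing time (a new reading comes with each control period).
- cams.read_camera(name): name is "scene" or "top" or "wrist"; returns the picture (384x512x3 uint8, blue, green, red); there is no depth.
- cams.calibration(name): a dict with "K" (3x3 intrinsics, pixels), "origin" and "rotation" of the camera in the world; the wrist camera has in their place "hand_eye" (4x4, takes a point from camera to tool coordinates, whose origin is the TCP and whose axes are the flange's). Camera axes: x right, y down, z forward; pixel columns grow to the right and rows downward; lengths in m; the calibration is good to about 2 mm. A picture is of the moment at which its call begins: read the wrist's pose just before it. calibration takes no time and is no camera call.
- env.sign_off(): hands the job in; it is judged then, once.
The state is a dict: "time_s": time; "qpos": joint angles; "joint_velocities": joint speeds; "effort": joint torques, N m; "tool_pos": TCP position; "tool_rot": TCP orientation; "force": force on the tool from outside, world axes, zero at the start; "wrist_torque": the same for the moment, N m; "grip_width": finger opening in m; "grasp_force": force on a finger pad.
Only numpy, scipy, OpenCV 4.12 (cv2) and the standard library are available. Lean on these libraries where they do the work, as an engineer would, in place of code of your own. Each camera call takes 0.05 s, during which the arm holds its last target. There are 200 camera calls.

### The job

The lid lying on the round board belongs to one of the three stoneware canisters on the tray, but the lids all look alike from above: try it in the mouths one after another from the smallest canister upward, lightly and by feel because the rims chip, until it enters. Close that first canister it enters: lid fully home, flat on the rim; then let go and draw the gripper clear. Leave the canisters standing where they are, the two lids on the drying slab alone, and everything else undisturbed.

Things in the scene. Friction and masses are not known exactly. Their poses are not given: they have to be found in the camera images.
- lid_a: bamboo lid, one of three alike from above. Origin: centre of the plug's underside, z up. Round silicone-sleeved plug 14 mm high (lowest 2 mm are 1 mm less in radius); on it a round top disc 72 mm across, 8 mm thick, which comes to lie on the rim; on that a bar-shaped pull 36 mm long (lid's x), 14 mm thick (its y), 24 mm tall: 46 mm in all. 0.09 kg. Lies plug down
- lid_b: bamboo lid, same as lid_a in origin, axes and all sizes but the plug. The three plugs are 42.5, 48.5 and 54.5 mm across; which lid has which is not known and cannot be seen from above. A plug is 1.5 mm smaller than its own mouth, rests on the rim of a smaller mouth and is loose in a larger one. Lies on round board or slab
- lid_c: bamboo lid, same as lid_a in origin, axes and all sizes but the plug (see lid_b). Lies on the round board or on the drying slab; the one on the round board is the one to use
- canister_small: the smallest of three hand-thrown white stoneware canisters, open, empty, loose on the tray; 95 mm tall, body 72 mm across, neck 53 mm outside, mouth 44 mm across, straight for 20 mm down; 0.45 kg. Origin: centre of its underside, z up the body. The neck with its mouth stands 2.5 mm off the body's axis, to a side not known beforehand. The rim chips if a lid hits or presses it with over 80 N
- canister_medium: the middle of three hand-thrown white stoneware canisters, open, empty, loose on the tray; 120 mm tall, body 78 mm across, neck 59 mm outside, mouth 50 mm across, straight for 20 mm down; 0.6 kg. Origin: centre of its underside, z up the body. The neck with its mouth stands 2.5 mm off the body's axis, to a side not known beforehand. The rim chips if a lid hits or presses it with over 80 N
- canister_large: the largest of three hand-thrown white stoneware canisters, open, empty, loose on the tray; 145 mm tall, body 86 mm across, neck 65 mm outside, mouth 56 mm across, straight for 20 mm down; 0.75 kg. Origin: centre of its underside, z up the body. The neck with its mouth stands 2.5 mm off the body's axis, to a side not known beforehand. The rim chips if a lid hits or presses it with over 80 N
- tray: wooden tray 110 x 310 x 18 mm, fixed for the job, floor 6 mm up; origin: centre of its underside, y along its length. The canisters stand on it in a row by size, about 100 mm apart; the smallest may be at either end. Tray and round board may change sides
- round_board: dark wooden round board, 220 mm across, 12 mm thick, with a short tab, fixed for the job; origin: centre of its underside. One lid and the spoon lie on it; that lid is the one to use
- drying_slab: plain stone drying slab 120 x 230 x 12 mm near the far edge, fixed for the job, with the two other lids on it; origin: centre of its underside
- spoon: wooden-handled measuring spoon 150 mm long, 20 mm high, lying on the round board beside the lid (bystander); origin: under its middle, x towards its steel bowl
- spice_jar: amber spice jar 41 mm across, 82 mm tall, standing just in front of the tray (bystander); origin: centre of its underside
- tomato_tin: tin 74 mm across, 110 mm tall (bystander); origin: centre of its underside
- mug: blue mug 80 mm across, 92 mm tall (bystander); origin: centre of its underside
- pepper_mill: dark pepper mill 54 mm across, 156 mm tall (bystander); origin: centre of its underside
Not all that is in view belongs to the job. What is shaped like the canister_medium but pink is not meant. What is shaped like the lid_c but yellow is not meant.

How it is judged:
By the outcome, as a careful person would: the job done as asked, in the order asked, and still so for the second after the job is handed in, with the robot touching nothing.
It also fails if it takes over 72 s, if anything falls off the work surface, if the arm or the gripper's body presses on something with over 40 N, if the wrist force passes 120 N, or if a joint passes its speed limit or range.

## Working session

There is one attempt and no reset: what is moved stays moved. The work goes in short steps, Python scripts to look and compute and a tool call to move; the robot and the scene stay as the last step left them, time stands still between calls to the robot, and variables do not carry over. Pictures are saved under pics/ and viewed, at most 10 in all, crops included, and the job is handed in when it is done.

Besides the shell and the picture viewer there is one more tool, called after "Emit:" as a command line: name --argument value ..., lists and objects as JSON in quotes. arm_command: Moves the arm, as the interface text tells. Its arguments: {"type":"object","properties":{"series":{"type":"string"},"squeeze":{"type":"number"}},"required":["series"]}

```bash
mkdir -p pics; ls; python3 - <<'E'
from cell import telemetry,cams
import cv2,numpy as np
o=telemetry.get_obs();print(o)
a=cams.read_camera("top");b=cams.read_camera("scene")
cv2.imwrite("pics/top.png",a);cv2.imwrite("pics/scene.png",b)
cv2.imwrite("pics/top_big.png",cv2.resize(a,(800,600),interpolation=cv2.INTER_CUBIC))
cv2.imwrite("pics/scene_big.png",cv2.resize(b,(800,600),interpolation=cv2.INTER_CUBIC))
for n in("top","scene","wrist"):print(n,cams.calibration(n))
E
```

```text
pics
{'time_s': 0.0, 'qpos': array([-68.57692501,  18.43726607,  -4.0166554 ,  83.17481472,
         1.29378233,  78.53948188,  -3.25961169]), 'joint_velocities': array([-0.05106693,  0.01026119, -0.1888341 ,  0.03478262, -0.03060527,
       -0.12397875,  0.04773797]), 'effort': array([-7.40653354e-05, -4.91301441e+01, -4.03882088e-01, -3.12529385e+01,
       -6.39981357e-02,  4.37835208e-02,  1.47716569e-04]), 'tool_pos': array([0.22869529, 0.60785674, 0.22148274]), 'tool_rot': array([-1.79893616e+02,  4.16269301e-03,  1.59387888e+02]), 'force': array([0.09192142, 0.29823427, 0.00153652]), 'wrist_torque': array([0.02625236, 0.00157587, 0.0006836 ]), 'grasp_force': 0.0, 'grip_width': 0.0868950394228084}
top {'K': array([[365.88760779,   0.        , 254.90298718],
       [  0.        , 365.88760779, 191.1791715 ],
       [  0.        ,   0.        ,   1.        ]]), 'origin': array([0.43376898, 0.00290788, 1.22134872]), 'rotation': array([-175.41449513,    0.41940795,  -89.28985043])}
scene {'K': array([[455.33790877,   0.        , 260.70026814],
       [  0.        , 455.33790877, 200.78894819],
       [  0.        ,   0.        ,   1.        ]]), 'origin': array([ 1.06878534, -0.44703648,  0.8954518 ]), 'rotation': array([-140.78600611,    0.67649757,   48.77590785])}
wrist {'K': array([[327.04034242,   0.        , 255.06356896],
       [  0.        , 327.04034242, 184.43520881],
       [  0.        ,   0.        ,   1.        ]]), 'hand_eye': array([[ 1.96926291e-04, -9.69372092e-01, -2.45596638e-01,
         6.54530904e-02],
       [ 9.99999979e-01,  2.05210413e-04, -8.13920050e-06,
        -1.05988736e-04],
       [ 5.82889013e-05, -2.45596631e-01,  9.69372112e-01,
        -1.61564761e-01],
       [ 0.00000000e+00,  0.00000000e+00,  0.00000000e+00,
         1.00000000e+00]])}
```

View pics/top_big.png

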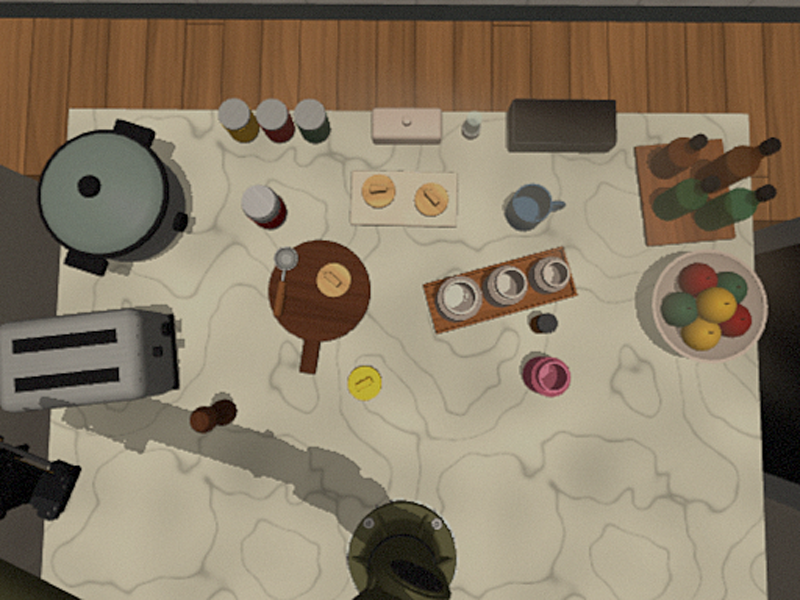

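View pics/scene_big.png

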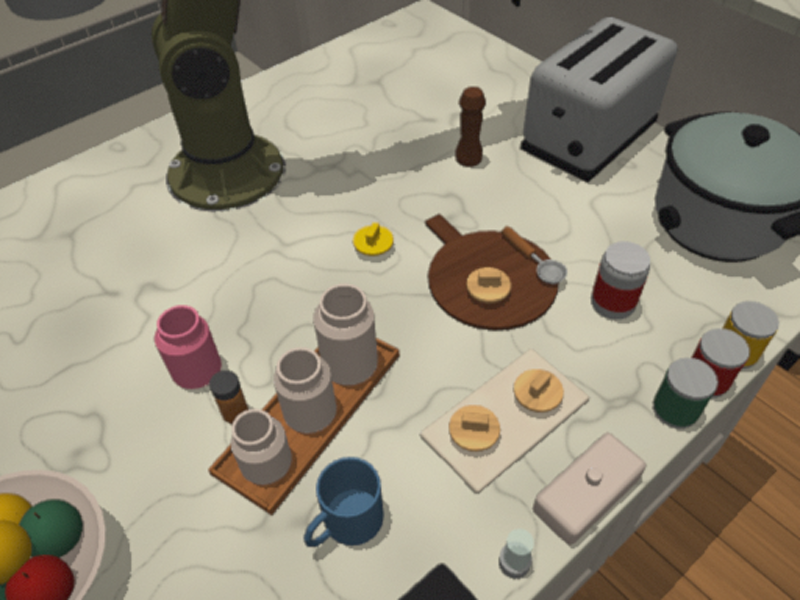

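Pixels are in the 800x600 top view.

- **Lid candidates:** bamboo lid on the round board (333,280), bamboo lids on the slab (378,191) and (431,199), yellow lid (364,383). The one at (333,280) fits, being bamboo and on the round board.
- **Canister candidates:** white ones on the tray, large (459,297), medium (507,285) and small (551,273). The pink one (547,376) is not meant.
- **Spoon:** at (282,280), beside the lid.

```bash
cat > h.py <<'E'
import numpy as np,cv2
from scipy.spatial.transform import Rotation as R
from cell import telemetry,cams
def rot(r): return R.from_euler('xyz',r,degrees=True).as_matrix()
def campose(n,o=None):
    c=cams.calibration(n)
    if n!="wrist": return c["K"],rot(c["rotation"]),np.array(c["origin"])
    T=np.eye(4);T[:3,:3]=rot(o["tool_rot"]);T[:3,3]=o["tool_pos"];T=T@c["hand_eye"]
    return c["K"],T[:3,:3],T[:3,3]
def p2w(uv,z,P):
    K,Rm,t=P
    uv=np.atleast_2d(np.asarray(uv,float))
    d=(Rm@np.linalg.inv(K)@np.c_[uv,np.ones(len(uv))].T).T
    return t+d*((z-t[2])/d[:,2])[:,None]
def w2p(X,P):
    K,Rm,t=P;q=(K@Rm.T@(np.atleast_2d(X)-t).T).T
    return q[:,:2]/q[:,2:]
def circ(p):
    A=np.c_[2*p[:,:2],np.ones(len(p))];b=(p[:,:2]**2).sum(1)
    s=np.linalg.lstsq(A,b,rcond=None)[0]
    return s[:2],np.sqrt(s[2]+s[:2]@s[:2])
def shot(name):
    o=telemetry.get_obs();im=cams.read_camera("wrist");np.savez(f"pics/{name}.npz",im=im,p=o["tool_pos"],r=o["tool_rot"])
    return im,campose("wrist",o),o
def shift(target,o):  # mm in tool axes
    return np.round(1000*rot(o["tool_rot"]).T@(np.asarray(target)-o["tool_pos"]),1)
E
python3 - <<'E'
from h import *
P=campose("top");s=.64
for n,uv,z in[("lid",(333,280),.034),("large",(459,297),.151),("med",(507,285),.126),("small",(551,273),.101),("jar",(543,323),.04),("mug",(527,207),.05),("tin",(265,207),.05),("mill",(213,415),.08),("bowlspoon",(286,259),.02),("handle",(278,300),.02),("pink",(547,376),.12),("yellow",(364,383),.03)]:
    print(n,p2w(np.array(uv)*s,z,P)[0].round(3))
o=telemetry.get_obs();lid=p2w(np.array((333,280))*s,.034,P)[0]
print(shift([lid[0],lid[1],.25],o))
im=cv2.imread("pics/top.png")[135:250,150:280];cv2.imwrite("pics/crop1.png",cv2.resize(im,None,fx=5,fy=5,interpolation=cv2.INTER_CUBIC))
E
```

```text
lid [0.567 0.15  0.034]
large [ 0.524 -0.102  0.151]
med [ 0.55  -0.197  0.126]
small [ 0.578 -0.288  0.101]
jar [ 0.482 -0.286  0.04 ]
mug [ 0.722 -0.253  0.05 ]
tin [0.716 0.293 0.05 ]
mill [0.29  0.376 0.08 ]
bowlspoon [0.612 0.252 0.02 ]
handle [0.524 0.267 0.02 ]
pink [ 0.377 -0.274  0.12 ]
yellow [0.354 0.082 0.03 ]
[-477.5 -309.9  -27.8]
```

View pics/crop1.png

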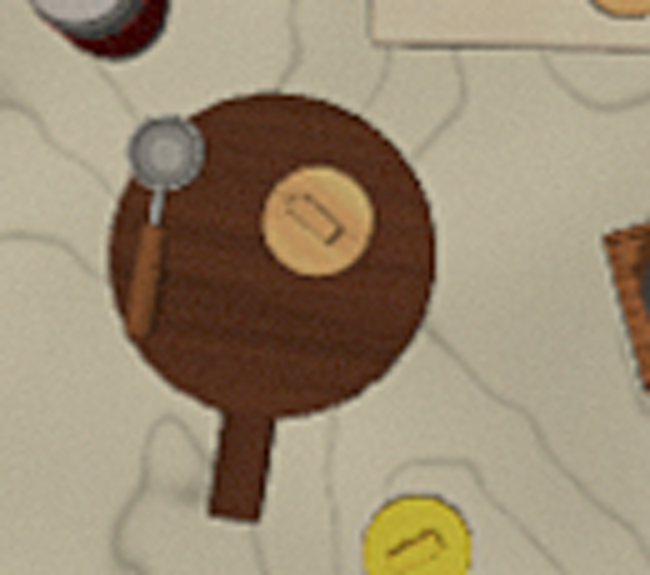

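The crop shows the bamboo lid at crop (318,220) on the dark board. Its pull runs from upper left to lower right, about 52° in the world. The spoon is at (150,230) and the yellow decoy is off the board at (417,548). I'll move above the lid and turn to face it.

Emit:
arm_command --series "-16 -10 -6 0 0;-31 -20 -6 0 0;-32 -21 -3 0 0;-32 -21 0 0 0;-32 -21 0 0 0;-32 -21 0 0 0;-32 -21 0 0 0;-32 -21 0 0 0;-32 -21 0 0 0;-32 -21 0 0 0;-32 -21 0 0 0;-32 -21 0 0 0;-32 -21 0 0 0;-32 -21 0 0 0;-32 -20 0 0 0;-16 -10 0 0 0;0 0 0 0 0"

```text
time_s: 1.52
tool_pos: [0.5699, 0.1411, 0.2371]
tool_rot: [-179.8, 0.1, 158.9]
force: [-0.1, -1.2, -0.1]
grip_width: 0.0869
grasp_force: 0.0
```

Emit:
arm_command --series "0 0 5 0.12 0;0 0 5 0.12 0;0 0 5 0.12 0;0 0 5 0.12 0;0 0 5 0.12 0;0 0 5 0.12 0;0 0 5 0.12 0;0 0 5 0.12 0;0 0 5 0.12 0;0 0 5 0.12 0;0 0 5 0.12 0;0 0 5 0.12 0;0 0 5 0.12 0;0 0 5 0.12 0;0 0 5 0.12 0;0 0 0 0.07 0;0 0 0 0 0;0 0 0 0 0"

```text
time_s: 3.02
tool_pos: [0.5668, 0.1486, 0.1623]
tool_rot: [-180.0, 0.0, 52.4]
force: [0.1, 0.2, 0.3]
grip_width: 0.0871
grasp_force: 0.0
```

```bash
python3 - <<'E'
from h import *
im,P,o=shot("w1");print(o["tool_pos"],o["tool_rot"],o["time_s"],o["qpos"].round(1),o["force"])
cv2.imwrite("pics/w1.png",im);print(w2p([[.567,.15,.034]],P))
E
```

```text
[0.56678299 0.14861702 0.16227527] [-1.79960630e+02  1.66896447e-02  5.24359986e+01] 3.0167 [-42.3  13.6  29.   98.1  -7.   70.2 -49.1] [0.08849644 0.22967123 0.33198346]
[[253.00227434 176.23268239]]
```

View pics/w1.png

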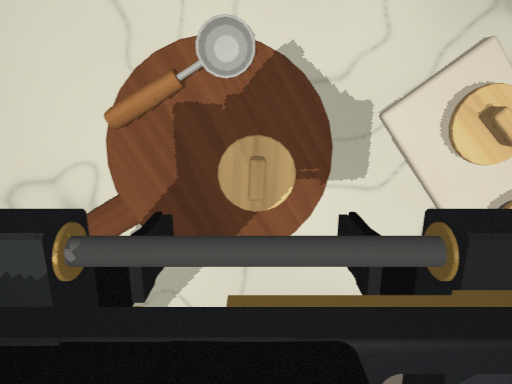

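Wrist view: the lid disc is centred near (257,173), its pull running almost vertically (along tool x). The spoon is clear at upper left. I'll fit the disc and the pull next.

```bash
python3 - <<'E'
from h import *
d=np.load("pics/w1.npz");im=d["im"];o=dict(tool_pos=d["p"],tool_rot=d["r"]);P=campose("wrist",o)
hsv=cv2.cvtColor(im,cv2.COLOR_BGR2HSV);print(hsv[173,235],hsv[173,257],hsv[140,200],hsv[120,250])
m=((hsv[...,0]>13)&(hsv[...,0]<28)&(hsv[...,2]>110)&(hsv[...,1]>60)).astype(np.uint8)
n,l,s,c=cv2.connectedComponentsWithStats(m);k=max((i for i in range(1,n) if abs(c[i]-[257,173]).max()<15),key=lambda i:s[i,4]);print(s[k])
ct=max(cv2.findContours((l==k).astype(np.uint8),cv2.RETR_EXTERNAL,cv2.CHAIN_APPROX_NONE)[0],key=len)[:,0]
w=p2w(ct,.034,P);cc,r=circ(w);print("disc",cc,r)
# pull: dark edges in gray
g=cv2.cvtColor(im,cv2.COLOR_BGR2GRAY)[150:206,238:276];print("\n".join(" ".join(f"{v:3d}" for v in row) for row in g[::4]))
print(shift([*cc,.0365],o))
E
```

```text
[ 18 113 169] [ 18 115 162] [ 10 154  86] [ 11 151  86]
[ 218  135   78   77 4735]
disc [0.57066629 0.14970309] 0.03517475983159598
143 144 140 138 139 138 139 139 141 141 142 143 143 140 137 130 127 126 127 129 132 134 138 139 138 140 140 140 141 141 141 143 146 146 146 146 145 145
142 143 144 145 143 140 139 139 141 142 140 141 141 138 134 129 126 124 126 129 132 134 137 140 139 138 138 140 140 141 143 144 145 145 146 146 144 143
143 144 144 146 149 147 144 144 139 140 142 137 116  98  99  98  99 100 101 100 103 100 100  99  97  97 106 128 141 139 143 143 145 146 145 145 144 144
145 143 143 146 148 149 148 148 145 142 140 129 122 134 140 143 138 134 132 131 129 128 130 131 132 133 130 124 128 139 142 143 144 144 145 144 144 143
143 142 143 147 147 148 149 149 149 148 139 125 124 134 139 140 138 137 137 135 134 134 134 137 137 136 131 126 129 138 140 142 144 145 143 143 142 141
142 143 143 145 147 148 149 150 150 150 140 123 128 134 140 140 137 138 137 135 135 134 134 138 138 135 130 126 133 139 141 141 143 145 143 142 142 141
143 142 143 146 149 150 149 148 150 150 136 121 132 137 
[... 479 characters left out ...]
 135 136 139 138 137 131 127 130 137 136 140 143 142 142 141 139 139 142
141 142 145 147 148 148 149 147 148 139 123 127 134 140 143 142 143 140 140 137 137 137 138 139 136 128 127 135 137 139 141 140 141 140 140 139 140 143
142 143 145 148 147 147 148 148 148 134 119 128 136 141 143 141 141 140 138 136 136 137 139 139 136 128 124 135 137 137 141 141 140 140 140 139 141 143
140 142 145 146 149 147 148 148 148 141 129 128 135 141 142 141 140 140 138 137 137 138 138 137 135 130 128 135 136 136 139 138 138 138 138 138 140 144
142 142 144 148 149 147 147 148 147 148 145 142 138 135 132 133 135 137 139 140 141 138 137 130 130 131 132 135 136 138 139 140 139 139 137 139 142 145
[  3.3   2.5 125.8]
```

Emit:
arm_command --series "3.3 2.5 10 0.04 0;0 0 22 0 0;0 0 25 0 0;0 0 25 0 0;0 0 22 0 0;0 0 12 0 0;0 0 6 0 0;0 0 4 0 0;0 0 0 0 0;0 0 0 0 0;0 0 0 0 255;0 0 0 0 255;0 0 0 0 255;0 0 0 0 255;0 0 0 0 255;0 0 0 0 255;0 0 0 0 255;0 0 0 0 255;0 0 0 0 255" --squeeze 30

```text
time_s: 4.65
tool_pos: [0.5714, 0.1488, 0.0366]
tool_rot: [-180.0, -0.0, 50.0]
force: [0.1, -0.5, 0.3]
grip_width: 0.0351
grasp_force: 0.0
```

Emit:
arm_command --series "0 0 0 0 255;0 0 0 0 255;0 0 0 0 255;0 0 0 0 255;0 0 0 0 255;0 0 0 0 255;0 0 0 0 255"

```text
time_s: 5.23
tool_pos: [0.5713, 0.1489, 0.0366]
tool_rot: [-180.0, -0.0, 50.0]
force: [-0.7, 0.8, 0.4]
grip_width: 0.0138
grasp_force: 30.0
```

Emit:
arm_command --series "0 0 -10 0 255;0 0 -25 0 255;0 0 -38 0 255;0 0 -41 0 255;0 0 -41 0 255;0 0 -38 0 255;-10 6 -25 0 255;-29 17 -10 0 255;-33 19 0 0 255;-33 19 0 0 255;-33 19 0 0 255;-33 19 0 0 255;-33 19 0 0 255;-33 19 0 0 255;-33 19 0 0 255;-33 19 0 0 255;-33 19 0 0 255;-22 13 0 0 255;0 0 0 0 255;0 0 0 0 255"

```text
time_s: 6.9
tool_pos: [0.4984, -0.2607, 0.2652]
tool_rot: [180.0, -0.0, 49.7]
force: [0.3, 0.5, -0.3]
grip_width: 0.0139
grasp_force: 30.0
```

```bash
python3 - <<'E'
from h import *
im,P,o=shot("w2");print(o["tool_pos"],o["tool_rot"],o["time_s"],o["force"],o["grip_width"])
cv2.imwrite("pics/w2.png",im);print(w2p([[.578,-.288,.101],[.55,-.197,.126],[.524,-.102,.151]],P))
E
```

```text
[ 0.49839037 -0.26073314  0.26516672] [ 1.79960275e+02 -2.70713353e-03  4.96680668e+01] 6.9 [ 0.28299068  0.53468425 -0.30077583] 0.01390362851120852
[[332.55415185 139.34573098]
 [251.35462447  84.0999925 ]
 [144.43433355   6.37346414]]
```

View pics/w2.png

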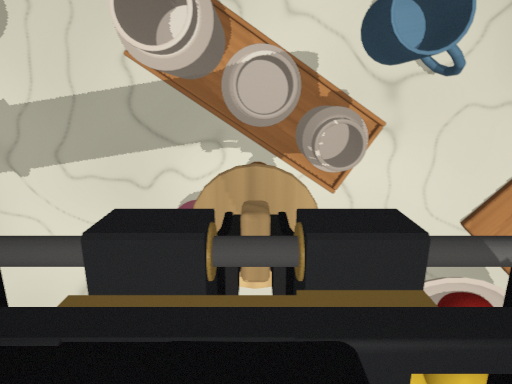

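Held lid: disc centred near (257,220), with the pull between the fingers at (256,225). Small canister mouth at (335,138), medium (261,85), large (165,10). I'll fit the mouth circles by known radius and height.

```bash
cat > fit.py <<'E'
from h import *
A=np.linspace(0,2*np.pi,240,endpoint=False);C=np.c_[np.cos(A),np.sin(A)]
def val(g,X,P):
    q=w2p(X,P).astype(np.float32);return cv2.remap(g,q[:,:1].copy(),q[:,1:].copy(),cv2.INTER_LINEAR)[:,0]
def fit(g,P,c0,z,r,rng=.014,e=.0012):
    best=[]
    for st,rg in((.001,rng),(.0002,.0012)):
        G=np.arange(-rg,rg+1e-9,st);best=[]
        for dx in G:
            for dy in G:
                c=np.array(c0)+[dx,dy]
                f=lambda rr:val(g,np.c_[c+C*rr,np.full(240,z)],P)
                D=np.tanh(np.abs(f(r+e)-f(r-e))/25);best.append((D.mean(),*c))
        best=max(best);c0=best[1:]
    return best
E
python3 - <<'E'
from fit import *
d=np.load("pics/w2.npz");im=d["im"];o=dict(tool_pos=d["p"],tool_rot=d["r"]);P=campose("wrist",o)
g=cv2.GaussianBlur(cv2.cvtColor(im,cv2.COLOR_BGR2GRAY),(3,3),0.6).astype(np.float32)
big=cv2.resize(im[20:190,190:400],None,fx=3.5,fy=3.5,interpolation=cv2.INTER_CUBIC)
for n,c0,z,r,ro,rb in(("small",(.578,-.288),.101,.022,.0265,.036),("med",(.55,-.197),.126,.025,.0295,.039)):
    for rr,col in((r,(0,0,255)),(ro,(0,255,0))):
        b=fit(g,P,c0,z,rr);print(n,rr,np.round(b,4))
        q=((w2p(np.c_[np.array(b[1:])+C*rr,np.full(240,z)],P)-[190,20]+.5)*3.5).astype(int)
        for p in q[::4]:cv2.circle(big,tuple(map(int,p)),1,col,-1)
cv2.imwrite("pics/c2.png",big)
E
```

```text
small 0.022 [ 0.6948  0.5806 -0.298 ]
small 0.0265 [ 0.729   0.5806 -0.2982]
med 0.025 [ 0.8585  0.5574 -0.205 ]
med 0.0295 [ 0.68    0.5486 -0.2026]
```

View pics/c2.png

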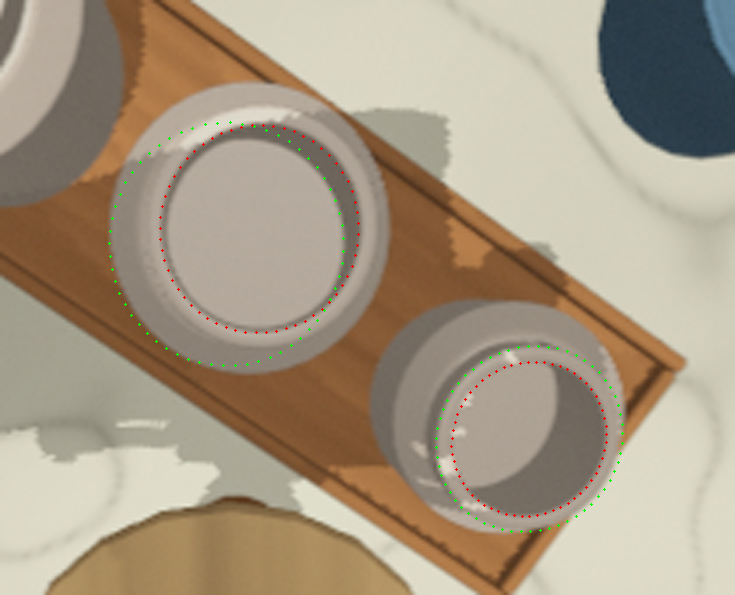

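The red circles fit both mouths: small at crop (530,440) with the inner and outer fits agreeing, medium at (260,230). Next I'll measure the held lid's offset in the same camera, to cancel the calibration error.

```bash
python3 - <<'E'
from fit import *
from scipy.optimize import least_squares
d=np.load("pics/w2.npz");im=d["im"];o=dict(tool_pos=d["p"],tool_rot=d["r"]);P=campose("wrist",o)
hsv=cv2.cvtColor(im,cv2.COLOR_BGR2HSV)
pts=[]
m=((hsv[...,0]>11)&(hsv[...,0]<28)&(hsv[...,1]>75)&(hsv[...,2]>90))
for c in range(206,308,2):
    r=[x for x in range(150,206) if m[x:x+4,c].all()]
    if r: pts.append((c,r[0]))
print(pts[::5])
T=rot(o["tool_rot"])
w=p2w(np.array(pts),o["tool_pos"][2]-.0024,P);t=(T.T@(w-o["tool_pos"]).T).T
print(circ(t),least_squares(lambda q:np.hypot(t[:,0]-q[0],t[:,1]-q[1])-.036,[0,0],loss="soft_l1",f_scale=.0005).x)
for n,c in(("small",(.5806,-.298)),("med",(.5574,-.205))):print(n,shift([*c,.2652],o))
E
```

```text
[(206, 185), (216, 176), (226, 171), (236, 166), (246, 165), (256, 162), (266, 165), (276, 150), (286, 150), (296, 150), (306, 158)]
(array([0.0106364, 0.0098302]), np.float64(0.031790495487505954)) [0.00717418 0.01284606]
small [24.8 86.8  0. ]
med [80.7  8.9 -0. ]
```

```bash
python3 - <<'E'
from fit import *
from scipy.optimize import least_squares
d=np.load("pics/w2.npz");im=d["im"];o=dict(tool_pos=d["p"],tool_rot=d["r"]);P=campose("wrist",o)
hsv=cv2.cvtColor(im,cv2.COLOR_BGR2HSV)
m=((hsv[...,0]>11)&(hsv[...,0]<28)&(hsv[...,1]>75)&(hsv[...,2]>90))
pts=[]
for c in range(206,309,2):
    r=next((x for x in range(203,150,-1) if m[x,c]),None)
    if r is None: continue
    while m[r-1,c]:r-=1
    pts.append((c,r-.5))
print(pts[::5])
T=rot(o["tool_rot"])
for z in(.0024,.004):
    w=p2w(np.array(pts),o["tool_pos"][2]-z,P);t=(T.T@(w-o["tool_pos"]).T).T
    print(circ(t),least_squares(lambda q:np.hypot(t[:,0]-q[0],t[:,1]-q[1])-.036,[0,0],loss="soft_l1",f_scale=.0005).x)
E
```

```text
[(206, 184.5), (216, 175.5), (226, 170.5), (236, 165.5), (246, 164.5), (256, 161.5), (266, 164.5), (276, 166.5), (286, 171.5), (296, 177.5), (306, 186.5)]
(array([0.00368413, 0.00131635]), np.float64(0.03309792818548465)) [0.00037503 0.00117263]
(array([0.00306586, 0.00131718]), np.float64(0.03342089625953326)) [0.00011256 0.00118973]
```

Emit:
arm_command --series "3 10 0 0 255;6 20 10 0 255;7 25 20 0 255;6 20 25 0 255;2.6 10.6 25 0 255;0 0 20 0 255;0 0 15 0 255;0 0 10 0 255;0 0 5 0 255;0 0 2 0 255;0 0 0 0 255;0 0 0 0 255"

```text
time_s: 7.95
tool_pos: [0.5816, -0.2946, 0.1338]
tool_rot: [179.9, -0.1, 50.0]
force: [-0.8, 0.0, -0.4]
grip_width: 0.0137
grasp_force: 30.0
```

Emit:
arm_command --series "0 0 2 0 255;0 0 1 0 255;0 0 1 0 255;0 0 1 0 255;0 0 0 0 255"

```text
time_s: 8.37
tool_pos: [0.5808, -0.2946, 0.1274]
tool_rot: [-180.0, -0.0, 49.9]
force: [0.9, -0.3, -0.7]
grip_width: 0.0137
grasp_force: 30.0
```

Emit:
arm_command --series "-2.9 0.8 0 0 255;0 0 0 0 255;0 0 0.5 0 255;0 0 0.5 0 255;0 0 0 0 255"

```text
time_s: 8.78
tool_pos: [0.5795, -0.2974, 0.1265]
tool_rot: [-180.0, -0.0, 49.9]
force: [-0.1, 0.1, -0.7]
grip_width: 0.0139
grasp_force: 30.0
```

Emit:
arm_command --series "0 0 1 0 255;0 0 0 0 255;0 0 1 0 255;0 0 0 0 255"

```text
time_s: 9.12
tool_pos: [0.5795, -0.2973, 0.1243]
tool_rot: [-180.0, 0.0, 50.0]
force: [-0.6, 0.1, -1.3]
grip_width: 0.0138
grasp_force: 30.0
```

Emit:
arm_command --series "0 0 1 0 255;0 0 0 0 255;0 0 1 0 255;0 0 0 0 255"

```text
time_s: 9.45
tool_pos: [0.5795, -0.2973, 0.1224]
tool_rot: [-180.0, -0.0, 50.0]
force: [0.3, 1.3, -1.2]
grip_width: 0.0136
grasp_force: 30.0
```

Emit:
arm_command --series "0 0 1 0 255;0 0 0 0 255;0 0 1 0 255;0 0 0 0 255"

```text
time_s: 9.78
tool_pos: [0.5795, -0.2973, 0.1204]
tool_rot: [-180.0, -0.0, 50.0]
force: [-0.5, -0.3, -2.0]
grip_width: 0.014
grasp_force: 30.0
```

Emit:
arm_command --series "0 0 1 0 255;0 0 0 0 255;0 0 1 0 255;0 0 0 0 255"

```text
time_s: 10.12
tool_pos: [0.5795, -0.2973, 0.1184]
tool_rot: [-180.0, 0.0, 50.0]
force: [0.2, 1.8, -0.6]
grip_width: 0.0136
grasp_force: 30.0
```

Emit:
arm_command --series "0 0 1 0 255;0 0 0 0 255;0 0 1 0 255;0 0 1 0 255;0 0 0 0 255"

```text
time_s: 10.53
tool_pos: [0.5795, -0.2973, 0.1153]
tool_rot: [-180.0, 0.0, 50.0]
force: [-0.0, 0.5, -1.1]
grip_width: 0.0135
grasp_force: 30.0
```

Emit:
arm_command --series "0 0 1 0 255;0 0 0 0 255;0 0 1 0 255;0 0 0 0 255"

```text
time_s: 10.87
tool_pos: [0.5795, -0.2973, 0.1134]
tool_rot: [-180.0, -0.0, 50.0]
force: [-0.2, 0.8, -1.6]
grip_width: 0.0139
grasp_force: 30.0
```

```bash
python3 - <<'E'
from h import *
a=cams.read_camera("scene");cv2.imwrite("pics/s2.png",cv2.resize(a[170:345,100:300],None,fx=3.4,fy=3.4,interpolation=cv2.INTER_CUBIC))
E
```

```text
(no output)
```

View pics/s2.png

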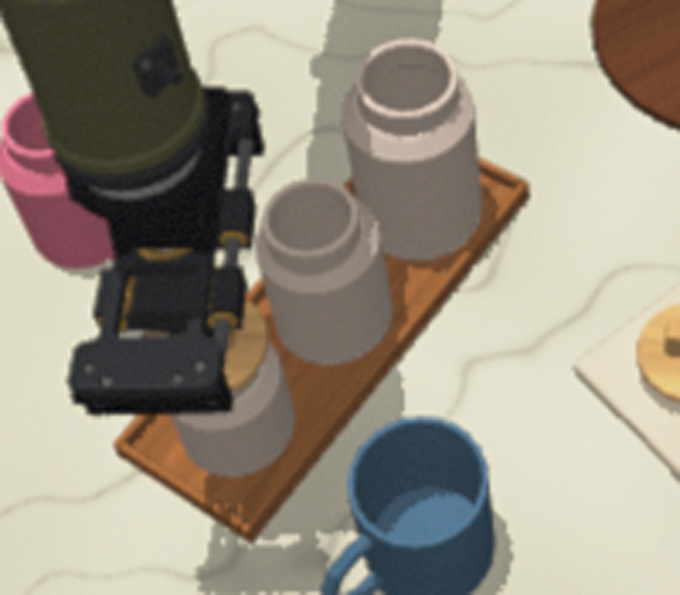

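The lid disc at (245,350) sits right on the small canister's neck and the canister is upright in place, so the plug has gone in. I'll seat it gently.

Emit:
arm_command --series "0 0 1 0 255;0 0 0 0 255;0 0 0.5 0 255;0 0 0 0 255;0 0 0 0 255"

```text
time_s: 11.33
tool_pos: [0.5795, -0.2974, 0.112]
tool_rot: [-180.0, -0.0, 49.9]
force: [0.4, 0.2, -1.1]
grip_width: 0.0137
grasp_force: 30.0
```

Emit:
arm_command --series "0 0 0.5 0 255;0 0 0 0 255;0 0 0.5 0 255;0 0 0 0 255;0 0 0 0 255"

```text
time_s: 11.75
tool_pos: [0.5797, -0.2975, 0.1116]
tool_rot: [180.0, -0.0, 50.0]
force: [-1.3, 1.4, 3.8]
grip_width: 0.014
grasp_force: 30.0
```

Contact comes at exactly the predicted seated height. One more light press.

Emit:
arm_command --series "0 0 1 0 255;0 0 0 0 255;0 0 0.5 0 255;0 0 0 0 255"

```text
time_s: 12.08
tool_pos: [0.5798, -0.2975, 0.1116]
tool_rot: [180.0, -0.1, 49.9]
force: [-4.3, 3.5, 10.5]
grip_width: 0.0137
grasp_force: 30.0
```

Emit:
arm_command --series "0 0 -1 0 255;0 0 -1 0 255;0 0 0 0 255;0 0 0 0 150;0 0 0 0 140;0 0 0 0 140;0 0 0 0 140;0 0 0 0 140;0 0 0 0 140;0 0 0 0 140;0 0 0 0 140;0 0 0 0 140;0 0 0 0 140"

```text
time_s: 13.17
tool_pos: [0.5796, -0.2974, 0.1116]
tool_rot: [180.0, -0.0, 49.9]
force: [-0.4, -0.6, -0.9]
grip_width: 0.0392
grasp_force: 0.0
```

Emit:
arm_command --series "0 0 -3 0 140;0 0 -8 0 140;0 0 -15 0 140;0 0 -25 0 140;0 0 -30 0 140;0 0 -30 0 140;0 0 -25 0 140;0 0 -10 0 140;-15 0 0 0 140;-25 0 0 0 140;-15 0 0 0 140;0 0 0 0 140;0 0 0 0 140"

```text
time_s: 14.25
tool_pos: [0.5423, -0.3409, 0.2566]
tool_rot: [-179.9, 0.0, 49.7]
force: [0.5, 0.8, -0.2]
grip_width: 0.0392
grasp_force: 0.0
```

```bash
python3 - <<'E'
from fit import *
im,P,o=shot("w3");print(o["tool_pos"],o["time_s"])
a=cams.read_camera("scene")
v=np.hstack([cv2.resize(im[0:220,150:400],(400,352)),cv2.resize(a[170:346,100:300],(400,352),interpolation=cv2.INTER_CUBIC)])
cv2.imwrite("pics/f.png",v)
g=cv2.cvtColor(im,cv2.COLOR_BGR2GRAY).astype(np.float32)
print(fit(g,P,(.5806,-.298),.109,.036,.006))
print(fit(g,P,(.5574,-.205),.126,.025,.006))
E
```

```text
[ 0.5423069  -0.34092016  0.25656923] 14.25
(np.float32(0.8119811), np.float64(0.5806), np.float64(-0.2984))
(np.float32(0.76810074), np.float64(0.558), np.float64(-0.2044))
```

View pics/f.png

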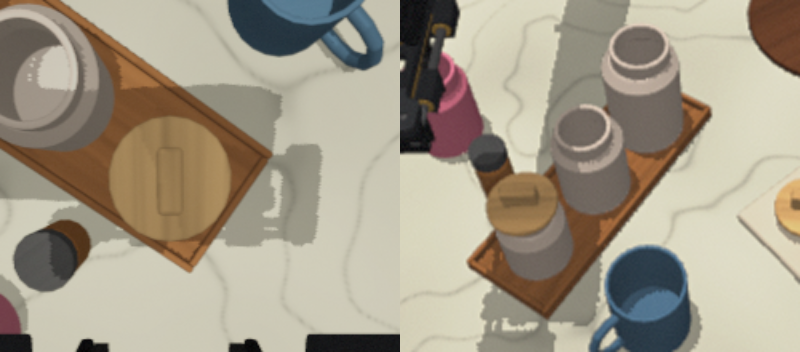

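The lid lies flat and centred on the small canister, at left-panel (170,178) and right-panel (525,205). Its fitted centre matches the mouth position, the jar, mug and other canisters are undisturbed, and the gripper is clear.

```bash
python3 -c "
from cell import env;print(env.sign_off())"
```

```text
the job is handed in; nothing more can be done
None
```

The board's lid entered the smallest canister on the first try; it is seated flat on the rim with at most about 10 N measured at the wrist, the gripper is clear, and the job was handed in at about 14 s.

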